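# Unhook the hall lantern past its sprung keeper and dock it

## Task

Take the hall lantern by its handle, press the hook's sprung keeper back with the handle itself until there is room to pass the hook's nose, lift the lantern off, and set it down gently, upright and fully seated, in its round charging dish, then let go. Do not force the hook (keep below about 15 N) and do not touch the stand with the gripper; leave the other things on the console where they are.

Things in the scene. Friction and masses are not known exactly. Their poses are not given: they have to be found in the camera images.
- stand: Fixed: round dark steel foot (100 mm), brass post (16 mm dia), and from its top a level brass arm, 12 mm wide and thick, running 122 mm along the stand's -x to an open-topped hook (see hook_floor). Nothing on it is higher than 240 mm. It takes at most 15 N from the lantern, weight included; more is forcing it. Origin: centre of the foot's underside, under the post; z up, y across the arm.
- hook_floor (a point): Point fixed on the arm's top (the hook's floor, 215 mm up), below the hanging bar, at stand x = -96 mm; axes as the stand's. The hook's head, 14 to 16 mm wide (tip, nose, keeper), is clamped on the arm up to 9 mm to either side of nominal along x; which is not measured. Nominally, from here: tip's inner face at -16 mm, the tip 10 mm thick; for nose and keeper see keeper_hinge.
- lantern: LED lantern, 0.2 to 0.33 kg: round grey base 92 mm, clear body, cap 88 mm, its top 105 mm up; rigid steel bail: two legs and a level straight bar 10 x 10 mm, 106 mm long along y (94 mm free between the legs), bar underside 170 mm up, so lifted 25 to 50 mm it must go off along -x over the tip: higher, the cap meets the arm. Origin: centre of the underside; axes along the stand's within 0.04 rad.
- bail (a point): Centre of the bar's section at the bar's middle, 175 mm above the lantern's underside; axes as the lantern's. Within 5 mm of the arm's middle at the start, and 5 to 24 mm (along +x) short of clearing the nose. Grasp the bar from above on either side of the hook, about 28 mm along y from here, fingers closing along x.
- dock: Round white charging dish, fixed: 112 mm outside, 101 mm inside diameter, floor 6 mm and rim 14 mm above the console, with a small plug block on its +x side. The lantern's 92 mm base sits in it, any way round. Origin: centre of its underside, on the console.
- dock_floor (a point): Centre of the dish's inner floor, 6 mm above the console.
- phone: Bystander: phone with a dark screen and grey case, lying flat, 150 (x) x 72 x 9 mm. Origin: centre of the underside.
- key_tray: Bystander: square brown key tray 100 x 100 x 35 mm with keys. Origin: centre of the underside.
- photo_frame: Bystander: standing white photo frame, 130 mm wide (y), 173 mm high, on a 12 mm thick block foot 50 mm deep (x). Origin: centre of the foot's underside.
- dog: Bystander: white and black china dog, base 70 x 50 mm, 125 mm high. Origin: centre of the underside.
- keeper_hinge (a point): Nominal point of the keeper's hinge, 3 mm under the floor at stand x = -75 mm (same clamp error). Nose: from the tip back over the bar to 12 mm short of here, 14 to 22 mm above the floor. Keeper: sprung 26 mm flap, leans onto the nose. Bar pressing it +x: 4 N to start, 7 N when the bar just clears the nose, 9 N upright at its rigid stop, bar 2 mm past the nose; then it climbs 2 N/mm or more.
Things that resemble listed ones, but are neither listed nor needed, are in the scene too. There is more than one size of the lantern; the one meant has the size given above.

How it is judged (in metres and radians):
On the way, in this order (a step that is already met when the one before it is completed fails the run):
1. the handle bar, still down in the hook, is pressed against the keeper (contact force between lantern and stand above 5 N and z of bail in the frame of hook_floor below 0.012 m and x of bail in the frame of hook_floor above 0.002 m), for 0.1 s.
2. the handle bar is out, above the hook, clear of it (z of bail in the frame of hook_floor above 0.03 m and contact force between lantern and stand below 0.2 N), for 0.05 s.
At the end, for the whole second after the job is handed in: The lantern stands released and at rest in the charging dish: its centre within 8 mm of the dish's centre, its underside within 3 mm of the dish's floor, upright within 0.05 rad (horizontal distance between lantern and dock_floor below 0.008 m and z of lantern in the frame of dock_floor between -0.003 and 0.003 m and angle between lantern's own z axis and vertical below 0.05 rad and linear speed of lantern below 0.02 m/s and contact force between the fingers and lantern below 0.1 N); the robot touches nothing.
It fails at once if the hook is forced: more than 15 N between lantern and stand (contact force between lantern and stand above 15 N).
It fails at once if the gripper touches the stand (over 2 N) (contact force between any of the fingers, the arm and stand above 2 N).
It fails at once if the lantern is dropped or rammed into the dish: more than 40 N between them (contact force between lantern and dock above 40 N).
It fails at once if a bystander is moved by more than 20 mm (distance of any of phone, key_tray, photo_frame, dog from where it was at the start of the episode above 0.02 m).
It also fails if it takes over 69 s, if anything falls off the work surface, if the arm or the gripper's body presses on something with over 40 N, if the wrist force passes 120 N, or if a joint passes its speed limit or range.

## Robot

A 6-joint arm with a two-finger parallel gripper is mounted at the origin on the work surface. World frame = base frame: x ahead of the robot, y to its left, z up, the work surface at z = 0. Lengths are in m, angles in degrees, forces in N, time in s.
With the tool pointing down it reaches from about 0.35 to 0.875 m from the base axis. Payload 4.2 kg.
Tool frame: the origin (TCP) lies midway between the tips of the shut fingers; the grasp point (between the pads) lies 19 mm behind it (r.pinch_z is the distance from the TCP to the grasp point, in m); z points along the fingers, y is the line along which they close (so a half turn about z gives the same grasp; the last joint's range is limited). The gripper opens to 87 mm and grips with 3 to 60 N. Pads are 19 mm wide; open, the fingers measure 117 mm over their backs; the gripper's body (75 mm by 190 mm) begins 51 mm behind the grasp point.
Start: joints at [89.76, 22.042, 0.453, 0, -68.411, -14.817], TCP at [0.162, 0.604, 0.223] pointing down, gripper open.
Joint ranges: [-179.83, 179.83], [-69.29, 118.12], [-61.27, 80.66], [-181.25, 117.63], [-171.15, -9.14], [-177.46, 177.46]. Speed limits (degrees/s): [159.86, 159.86, 180, 180, 180, 180].

## Interface

Orientations are given as a 3x3 rotation matrix whose columns are the frame's x, y, z axes.
In Python, from station import r, imaging, models gives the robot as it stands. The module is installed in compiled form; this text tells all that it offers.
- The arm moves only by the tool apply_moves, never from a script. Its argument "moves" is a list of rows, each a list of 2 entries, a list of its own where there are three numbers: the shift along the tool's x, y, z in m, then the turn about the tool's z in degrees. A call has 1 to 5 rows; each row shifts and turns the commanded pose from where the row before left it, along the tool's axes as they then stand; what a row does not reach is not made up. A row lasts 1/12 s, in which the tool goes at most 41.7 mm and 7.16 degrees, less where a joint would pass 70% of its speed; a pose out of reach is approached as far as the arm can. A call is refused whole if a number of a shift passes 0.0417 or a number of a turn 7.16, either way. A call with a gripper value outside its range is refused whole. "hand" is the finger opening in m, from 0 to 0.087, set as the call begins (left out, the last holds). The fingers move at their own pace and stop on an object; the grip force is fixed at half the most. Time passes only in rows, so rows that do not move let the fingers close. It gives the time, the measured TCP pose, the force, the opening and the grip force at its end, in the units of the state.
- r.sense(): the state, without advancing time (a new reading comes with each control period).
- imaging.capture(name): name is "side" or "top"; returns a dict with "frame" (480x640x3 uint8, blue, green, red), "intrinsics" (3x3 intrinsics, pixels), "dist" ([k1, k2, p1, p2, k3] as OpenCV has them; the pictures are not rectified), "eye" and "orientation" of the camera in the world. Camera axes: x right, y down, z forward; pixel columns grow to the right and rows downward; lengths in m; the calibration is good to about 2 mm. A picture is of the moment at which its call begins. There is no depth.
- r.finish_job(): hands the job in; it is judged then, once.
Trained networks look in a picture, given as the dict that the camera call returned (one of the last four; its "shot" number tells which), for a name from the list of things; names that differ only in an ending like _2 or _b are one class to them, and where a whole thing is asked for, a point or a joint stands for the part that bears it (a point fixed in the world has none). Each returns a list of dicts, best first, with "confidence" (0 to 1); they miss things now and then, are a little off and sometimes report something else, mostly with a low value. They report only what shows in the picture. A call takes as long as a camera call. They do not tell look-alikes from the thing itself.
- models.cut_out(picture, target): "region" (480x640 bool, what is visible of it) and "extent" ([left, top, width, height] as shares, 0 to 1, of the picture: columns of its width, rows of its height, round what is visible of it).
- models.place_of(picture, target): "at" ([column, row] as shares, 0 to 1, of the picture: columns of its width, rows of its height: a listed point, or the origin of a listed thing).
The state is a dict: "time_s": time; "joints": joint angles; "joint_velocities": joint speeds; "effort": joint torques, N m; "tcp_pos": TCP position; "ee_rot": TCP orientation; "wrist_force": force on the tool from outside, world axes, zero at the start; "moment": the same for the moment, N m; "gripper_width": opening from 0.0 (shut) to 1.0 (fully open); "gripper_force": force on a finger pad.
Only numpy, scipy, OpenCV 4.12 (cv2) and the standard library are available. Lean on these libraries where they do the work, as an engineer would, in place of code of your own. Each camera call takes 0.05 s, during which the arm holds its last target. There are 200 camera calls.

## Working session

There is one attempt and no reset: what is moved stays moved. The work goes in short steps, Python scripts to look and compute and a tool call to move; the robot and the scene stay as the last step left them, time stands still between calls to the robot, and variables do not carry over. Pictures are saved under pics/ and viewed, at most 10 in all, crops included, and the job is handed in when it is done.

Besides the shell and the picture viewer there is one more tool, called after "Request:" as a command line: name --argument value ..., lists and objects as JSON in quotes. apply_moves: Moves the arm, as the interface text tells. Its arguments: {"type":"object","properties":{"moves":{"type":"array"},"hand":{"type":"number"}},"required":["moves"]}

```bash
mkdir -p pics; cat > h.py <<'E'
import numpy as np, cv2
from station import r, imaging, models
def ray(p,uv):
    K=np.array(p["intrinsics"]);d=np.array(p["dist"],float)
    n=cv2.undistortPoints(np.array([[uv]],float),K,d)[0,0]
    v=np.array(p["orientation"])@np.array([n[0],n[1],1.]);return np.array(p["eye"]),v/np.linalg.norm(v)
def atz(p,uv,z):
    e,v=ray(p,uv);return e+v*(z-e[2])/v[2]
def tri(a,ua,b,ub):
    e,v=ray(a,ua);f,w=ray(b,ub)
    s=np.linalg.lstsq(np.c_[v,-w],f-e,rcond=None)[0]
    P,Q=e+v*s[0],f+w*s[1];return (P+Q)/2,np.linalg.norm(P-Q)
def proj(p,X):
    R=np.array(p["orientation"]);e=np.array(p["eye"])
    return cv2.projectPoints(np.array(X,float).reshape(-1,3),cv2.Rodrigues(R.T)[0],-R.T@e,np.array(p["intrinsics"]),np.array(p["dist"],float))[0][:,0]
E
python3 - <<'E'
from h import *
np.set_printoptions(precision=4,suppress=True)
s=r.sense();print(s["time_s"],s["tcp_pos"],s["ee_rot"],s["wrist_force"],r.pinch_z)
P={}
for c in("side","top"):
    p=imaging.capture(c);P[c]=p;cv2.imwrite(f"pics/{c}0.png",p["frame"]);print(c,p["eye"],p["orientation"])
    for n in "stand hook_floor lantern bail dock dock_floor phone key_tray photo_frame dog keeper_hinge".split():
        print(n,[(np.round(np.array(d["at"])*[640,480],1).tolist(),round(d["confidence"],2)) for d in models.place_of(p,n)][:4])
E
```

```text
0.0 [0.1622 0.603  0.2214] [[ 0.9656 -0.26   -0.0005]
 [-0.26   -0.9656 -0.0021]
 [ 0.0001  0.0022 -1.    ]] [-0.6401  0.5792  0.2734] 0.0187
side [ 0.4424 -0.9227  1.0149] [[ 0.9962 -0.0705  0.0504]
 [-0.0854 -0.6984  0.7105]
 [-0.0148 -0.7122 -0.7018]]
stand [([335.7, 327.5], 0.61)]
hook_floor [([285.9, 274.6], 0.94), ([380.0, 260.9], 0.65)]
lantern [([295.3, 315.1], 0.68), ([241.4, 386.4], 0.67), ([299.5, 382.4], 0.64)]
bail [([294.7, 351.4], 0.86), ([229.6, 356.9], 0.76), ([290.6, 270.6], 0.68)]
dock [([326.2, 229.4], 0.71)]
dock_floor [([327.3, 223.5], 0.64), ([329.3, 225.6], 0.52)]
phone [([300.3, 272.6], 0.73), ([291.9, 267.3], 0.57)]
key_tray [([379.3, 261.2], 0.81)]
photo_frame [([305.4, 172.2], 0.92)]
dog [([354.1, 406.4], 0.7)]
keeper_hinge [([300.2, 273.8], 0.92), ([290.7, 271.7], 0.41)]
top [0.3108 0.0048 1.231 ] [[-0.0291 -0.9858  0.1656]
 [-0.9995  0.0263 -0.0188]
 [ 0.0141 -0.1661 -0.986 ]]
stand [([391.8, 228.5], 0.75)]
hook_floor [([410.1, 255.4], 0.81), ([391.0, 228.3], 0.3)]
lantern [([394.6, 257.6], 0.81), ([444.0, 259.5], 0.79), ([449.7, 307.6], 0.71)]
bail [([462.5, 307.1], 0.69), ([455.7, 253.9], 0.64), ([410.3, 250.4], 0.6)]
dock [([257.4, 226.4], 0.87)]
dock_floor [([255.5, 224.2], 0.98)]
phone [([311.8, 260.3], 0.71), ([158.0, 243.8], 0.69)]
key_tray [([312.8, 168.6], 0.58)]
photo_frame [([152.4, 239.6], 0.88), ([310.6, 262.6], 0.48), ([257.2, 225.9], 0.29)]
dog [([467.8, 215.8], 0.81)]
keeper_hinge [([407.3, 240.9], 0.76)]
```

View pics/side0.png

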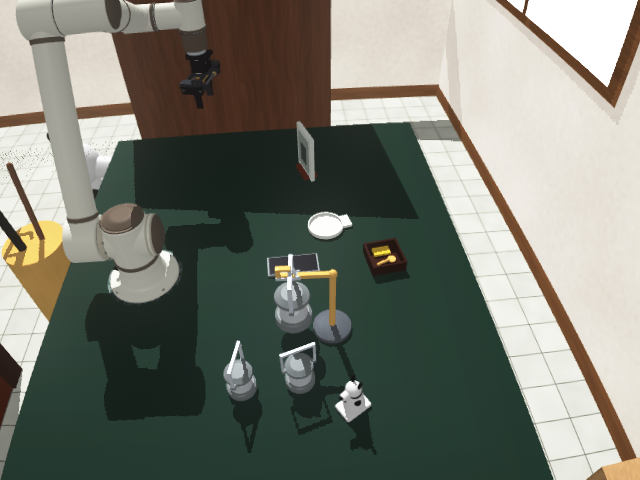

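View pics/top0.png

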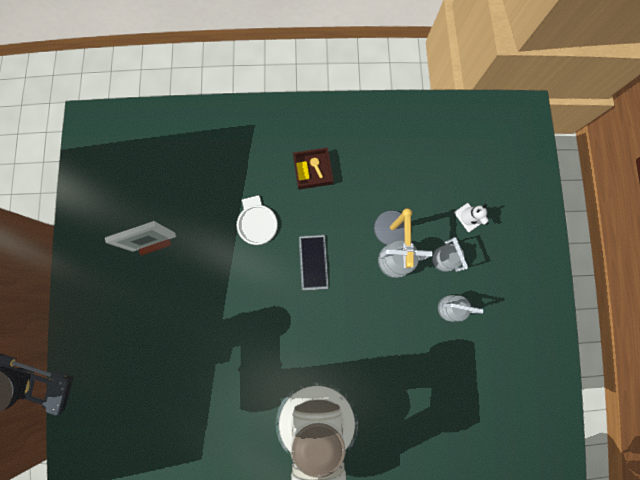

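```bash
python3 - <<'E'
from h import *
np.set_printoptions(precision=4,suppress=True)
a=imaging.capture("side");b=imaging.capture("top")
best={}
for n,ia,ib in [("stand",0,0),("hook_floor",0,0),("keeper_hinge",0,0),("dock",0,0),("dock_floor",0,0),("phone",0,0),("key_tray",0,0),("dog",0,0),("photo_frame",0,0)]:
    A=models.place_of(a,n);B=models.place_of(b,n)
    if A and B:
        print(n,*tri(a,np.array(A[0]["at"])*[640,480],b,np.array(B[0]["at"])*[640,480]))
for n in("lantern","bail"):
    for A in models.place_of(a,n)[:3]:
        for B in models.place_of(b,n)[:3]:
            X,e=tri(a,np.array(A["at"])*[640,480],b,np.array(B["at"])*[640,480])
            if e<.02: print(n,X,e)
for n in("dock",):
  for p in(a,b):
    m=models.cut_out(p,n)[0]["region"].astype(np.uint8)
    c=max(cv2.findContours(m,0,1)[0],key=len);print("ell",cv2.fitEllipse(c))
c1=cv2.resize(a["frame"][240:345,240:380],None,fx=5,fy=5,interpolation=cv2.INTER_CUBIC)
c2=cv2.resize(b["frame"][200:290,370:490],None,fx=5,fy=5,interpolation=cv2.INTER_CUBIC)
cv2.imwrite("pics/c1.png",c1);cv2.imwrite("pics/c2.png",c2)
E
```

```text
stand [ 0.5315 -0.2169 -0.0188] 0.003617091360018479
hook_floor [ 0.423  -0.2197  0.2182] 0.0015444616694311453
keeper_hinge [ 0.4456 -0.2161  0.2392] 0.01234698356549181
dock_floor [0.5389 0.1519 0.0043] 0.0031558478908823486
phone [ 0.4343  0.0114 -0.0148] 0.010151164944634188
key_tray [ 0.695  -0.0149  0.011 ] 0.014610431059635828
dog [ 0.5548 -0.4469  0.0054] 0.002549501911200474
photo_frame [0.5034 0.4431 0.0016] 0.0003769446475000376
lantern [ 0.438  -0.3736 -0.0064] 0.00041054368409467726
lantern [ 0.4335 -0.2242  0.0288] 0.0033730135557945937
lantern [ 0.427  -0.321   0.1636] 0.012670542476803978
lantern [ 0.2967 -0.3794  0.0098] 0.000796949289789961
bail [ 0.4215 -0.3031  0.314 ] 0.017012635807735
bail [ 0.4284 -0.2221  0.2244] 0.00011324971952644305
bail [ 0.432  -0.367   0.1267] 0.003858494363187028
bail [ 0.2934 -0.3684  0.1287] 0.0005739559944206878
ell ((292.28692626953125, 305.5100402832031), (36.93247604370117, 58.416263580322266), 174.31971740722656)Traceback (most recent call last):
  File "<stdin>", line 16, in <module>
IndexError: list index out of range
```

```bash
python3 - <<'E'
from h import *
np.set_printoptions(precision=4,suppress=True)
a=imaging.capture("side");b=imaging.capture("top")
for p,z in((a,.012),(b,.012)):
  for d in models.cut_out(p,"dock"):
    m=d["region"].astype(np.uint8)
    c=max(cv2.findContours(m,0,1)[0],key=len);
    if len(c)>5: el=cv2.fitEllipse(c);print("ell",el,d["confidence"],atz(p,el[0],z))
f=a
for n,p in(("side",a),("top",b)):
    # bright white rim fit
    g=p["frame"].min(2); 
    u,v=proj(p,[.539,.152,.014])[0].astype(int)
    w=np.zeros_like(g);w[v-28:v+28,u-28:u+28]=1
    m=((g>120)*w).astype(np.uint8)
    c=max(cv2.findContours(m,0,1)[0],key=cv2.contourArea);h=cv2.convexHull(c)[:,0]
    W=np.array([atz(p,q,.014) for q in h.astype(float)])
    print(n,len(h),W[:,:2].min(0),W[:,:2].max(0))
c1=cv2.resize(a["frame"][240:345,240:380],None,fx=5,fy=5,interpolation=cv2.INTER_CUBIC)
c2=cv2.resize(b["frame"][200:290,370:490],None,fx=5,fy=5,interpolation=cv2.INTER_CUBIC)
cv2.imwrite("pics/c1.png",c1);cv2.imwrite("pics/c2.png",c2)
E
```

```text
ell ((327.0843505859375, 225.0598907470703), (25.102109909057617, 41.39268112182617), 82.68707275390625) 0.57 [0.5487 0.144  0.012 ]
ell ((256.2291564941406, 221.6085968017578), (37.893497467041016, 48.01803207397461), 165.0025177001953) 0.75 [0.5507 0.1537 0.012 ]
side 18 [0.4882 0.0841] [0.6223 0.205 ]
top 21 [0.4869 0.0982] [0.6216 0.21  ]
```

View pics/c1.png

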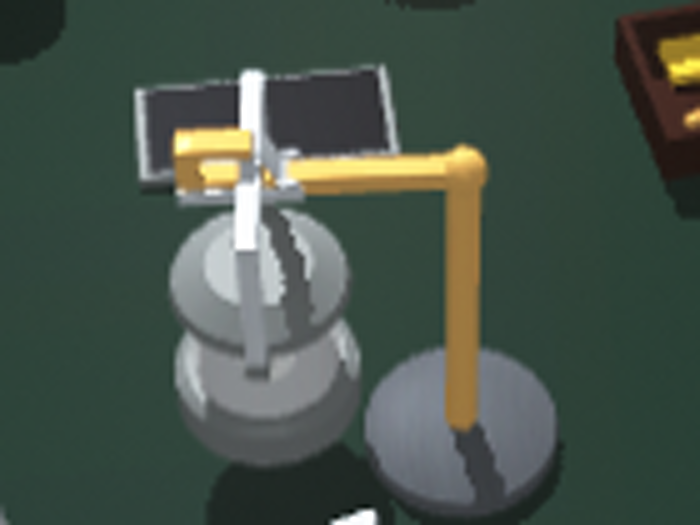

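View pics/c2.png

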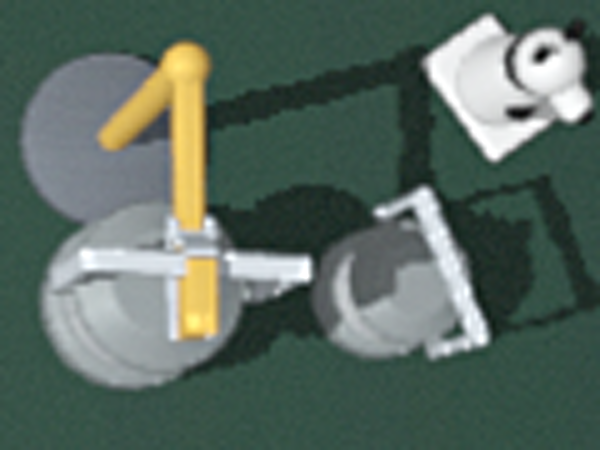

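c1 shows the lantern's bar across the hook, about (251,75)-(247,250) in crop pixels, with the brass nose to its left at (175-250,140) and the grey keeper to its right at (285,180). c2 shows the bar at (83,260)-(308,268), the arm running (188,75)-(203,330), and a free stretch of bar on the +y side. I'll rise and turn first, then refine.

Request:
apply_moves --moves '[[[0, 0, -0.03], 7.1], [[0, 0, -0.03], 7.1], [[0, 0, -0.03], 7.1], [[0, 0, -0.03], 7.1], [[0, 0, -0.02], 7.1]]' --hand 0.05

```text
time_s: 3.32
tcp_pos: [0.1627, 0.604, 0.3663]
ee_rot: [[0.631, -0.776, 0.001], [-0.776, -0.631, 0.005], [-0.003, -0.004, -1.0]]
wrist_force: [0.7, 0.4, 0.5]
gripper_width: 0.708
gripper_force: 0.0
```

Request:
apply_moves --moves '[[[0, 0, 0], 7.1], [[0, 0, 0], 7.1], [[0, 0, 0], 7.1], [[0, 0, 0], 7.1], [[0, 0, 0], 7.1]]'

```text
time_s: 3.73
tcp_pos: [0.1623, 0.6035, 0.3626]
ee_rot: [[0.063, -0.998, -0.0], [-0.998, -0.063, 0.0], [-0.0, 0.0, -1.0]]
wrist_force: [-0.2, 0.4, 0.7]
gripper_width: 0.58
gripper_force: 0.0
```

Request:
apply_moves --moves '[[[0, 0, 0], 4.0], [[0, -0.04, 0], 0], [[0, -0.04, 0], 0], [[0, -0.04, 0], 0], [[0, -0.04, 0], 0]]'

```text
time_s: 4.15
tcp_pos: [0.3236, 0.6032, 0.3628]
ee_rot: [[0.0, -1.0, 0.0], [-1.0, -0.0, 0.0], [-0.0, -0.0, -1.0]]
wrist_force: [0.7, 0.6, -0.4]
gripper_width: 0.575
gripper_force: 0.0
```

```bash
python3 - <<'E'
from h import *
np.set_printoptions(precision=4,suppress=True)
s=r.sense();print(s["tcp_pos"],s["ee_rot"],s["joints"])
a=imaging.capture("side");b=imaging.capture("top")
q=lambda u,v:(370+(u+.5)/5-.5,200+(v+.5)/5-.5)
k=lambda u,v:(240+(u+.5)/5-.5,240+(v+.5)/5-.5)
for n,u in(("barL",(83,260)),("barR",(308,268))): print(n,atz(b,q(*u),.225))
for n,u in(("armtop far",(188,90)),("arm near",(193,205))): print(n,atz(b,q(*u),.215))
print("nose tip end",atz(b,q(199,333),.237), "keeper",atz(b,q(193,228),.237))
print("side: barfar,barnear",atz(a,k(252,72),.225),atz(a,k(246,248),.225))
print("side: post top",atz(a,k(465,160),.22),"foot",atz(a,k(461,430),.0),"foot ctr",atz(b,q(108,140),.01))
print("side: nose",atz(a,k(175,135),.237),atz(a,k(252,135),.237))
print("tri barL",*tri(a,k(252,75),b,q(83,260)),"barR",*tri(a,k(246,245),b,q(306,267)))
E
```

```text
[0.3236 0.6032 0.3628] [[ 0.0001 -1.      0.0001]
 [-1.     -0.0001  0.0003]
 [-0.0003 -0.0001 -1.    ]] [ 75.287   25.5628  25.4333  -0.0002 -89.8539 -75.2802]
barL [ 0.4311 -0.1687  0.225 ]
barR [ 0.4243 -0.2729  0.225 ]
armtop far [ 0.5111 -0.2244  0.215 ]
arm near [ 0.4565 -0.2234  0.215 ]
nose tip end [ 0.395  -0.2176  0.237 ] keeper [ 0.4428 -0.2178  0.237 ]
side: barfar,barnear [ 0.4312 -0.1711  0.225 ] [ 0.424  -0.2752  0.225 ]
side: post top [ 0.5237 -0.23    0.22  ] foot [ 0.5243 -0.2227  0.    ] foot ctr [ 0.5241 -0.2236  0.01  ]
side: nose [ 0.3956 -0.2177  0.237 ] [ 0.4297 -0.221   0.237 ]
tri barL [ 0.4313 -0.1694  0.2212] 0.0004122223927250943 barR [ 0.4245 -0.2724  0.2237] 0.0009100672074974267
```

Request:
apply_moves --moves '[[[0.038, -0.0158, 0], 0], [[0.038, -0.0158, 0], 0], [[0.038, -0.0158, 0], 0], [[0.038, -0.0158, 0], 0], [[0.038, -0.0158, 0], 0]]'

```text
time_s: 4.67
tcp_pos: [0.4012, 0.4115, 0.3627]
ee_rot: [[-0.0, -1.0, 0.0], [-1.0, 0.0, 0.0], [-0.0, -0.0, -1.0]]
wrist_force: [0.3, 0.5, -0.5]
gripper_width: 0.574
gripper_force: 0.0
```

Request:
apply_moves --moves '[[[0.038, -0.0158, 0], 0], [[0.038, -0.0158, 0], 0], [[0.038, -0.0158, 0], 0], [[0.038, -0.0158, 0], 0], [[0.038, -0.0158, 0], 0]]'

```text
time_s: 5.08
tcp_pos: [0.4799, 0.2214, 0.363]
ee_rot: [[-0.0, -1.0, 0.001], [-1.0, 0.0, 0.001], [-0.001, -0.001, -1.0]]
wrist_force: [0.9, 0.1, -0.2]
gripper_width: 0.57
gripper_force: 0.0
```

Request:
apply_moves --moves '[[[0.0378, 0.0047, 0], 0], [[0.0378, 0.0047, 0], 0], [[0.0378, 0.0047, 0], 0], [[0.0378, 0.0047, 0], 0], [[0.0378, 0.0047, 0], 0]]'

```text
time_s: 5.5
tcp_pos: [0.4554, 0.0327, 0.3629]
ee_rot: [[-0.0, -1.0, 0.001], [-1.0, 0.0, 0.0], [-0.0, -0.001, -1.0]]
wrist_force: [1.3, -0.8, -0.3]
gripper_width: 0.575
gripper_force: 0.0
```

Request:
apply_moves --moves '[[[0.0378, 0.0047, 0], 0], [[0.0378, 0.0047, 0], 0], [[0.0378, 0.0047, 0], 0], [[0.0378, 0.0047, 0], 0], [[0.0378, 0.0047, 0], 0]]'

```text
time_s: 5.92
tcp_pos: [0.4317, -0.1562, 0.3631]
ee_rot: [[-0.0, -1.0, 0.001], [-1.0, 0.0, 0.0], [-0.0, -0.001, -1.0]]
wrist_force: [0.8, 0.2, -0.2]
gripper_width: 0.573
gripper_force: 0.0
```

Request:
apply_moves --moves '[[[0.0378, 0.0047, 0], 0], [[0, 0, 0], 3.5], [[0, 0, 0], 0]]'

```text
time_s: 6.17
tcp_pos: [0.4271, -0.1941, 0.3624]
ee_rot: [[-0.067, -0.998, -0.0], [-0.998, 0.067, 0.0], [-0.0, 0.0, -1.0]]
wrist_force: [0.4, 1.0, 0.1]
gripper_width: 0.578
gripper_force: 0.0
```

Request:
apply_moves --moves '[[[-0.002, -0.0025, 0.03], 0], [[0, 0, 0.03], 0], [[0, 0, 0.03], 0], [[0, 0, 0.02], 0], [[0, 0, 0], 0]]' --hand 0.05

```text
time_s: 6.58
tcp_pos: [0.4278, -0.1888, 0.2483]
ee_rot: [[-0.06, -0.998, -0.009], [-0.998, 0.06, 0.003], [-0.002, 0.009, -1.0]]
wrist_force: [-0.9, -0.2, -1.1]
gripper_width: 0.572
gripper_force: 0.0
```

```bash
python3 - <<'E'
from h import *
np.set_printoptions(precision=4,suppress=True)
s=r.sense();T=np.array(s["tcp_pos"]);R=np.array(s["ee_rot"]);print(T,s["wrist_force"])
a=imaging.capture("side");b=imaging.capture("top")
f=a["frame"].copy()
c1=cv2.resize(f[200:335,220:380],None,fx=5,fy=4,interpolation=cv2.INTER_CUBIC)
k=lambda p:tuple(int(x) for x in ((p[0]-220)*5,(p[1]-200)*4))
bar=[[.4311,-.1695,.2215],[.4243,-.2728,.2215],T,[.4296,-.192,.2215]]
for P in proj(a,bar): cv2.circle(c1,k(P),3,(0,0,255),-1)
cv2.imwrite("pics/c3.png",c1)
E
```

```text
[ 0.4278 -0.1888  0.2483] [-0.8858 -0.1762 -1.0739]
```

View pics/c3.png

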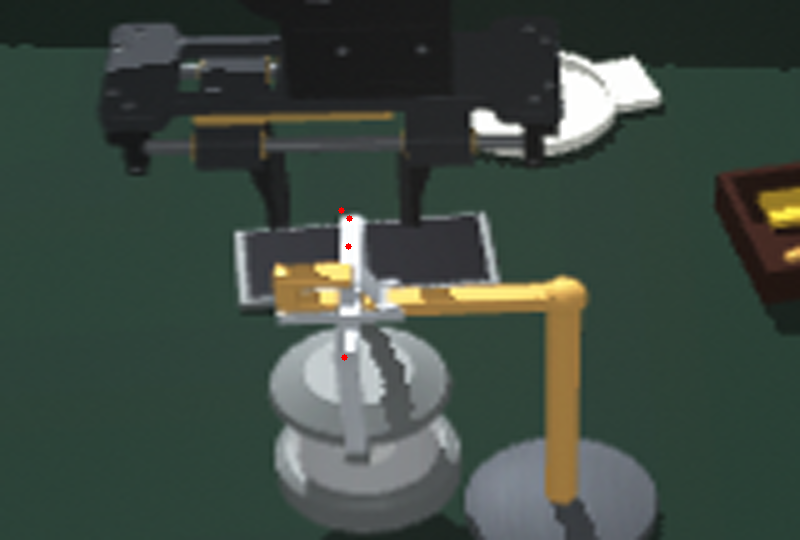

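The picture shows the open fingers at (275,190) and (415,190), straddling the bar's far end near (350,220), with the +y side free. I'll go down and grip.

Request:
apply_moves --moves '[[[0.002, -0.002, 0.015], 0], [[0, 0, 0.015], 0], [[0, 0, 0.01], 0], [[0, 0, 0.005], 0], [[0, 0, 0], 0]]'

```text
time_s: 7.1
tcp_pos: [0.433, -0.1926, 0.2083]
ee_rot: [[-0.061, -0.998, 0.001], [-0.998, 0.061, -0.0], [0.0, -0.001, -1.0]]
wrist_force: [-0.2, 0.2, 0.5]
gripper_width: 0.575
gripper_force: 0.0
```

Request:
apply_moves --moves '[[[0, 0, 0], 0], [[0, 0, 0], 0]]'

```text
time_s: 7.27
tcp_pos: [0.4334, -0.1929, 0.2091]
ee_rot: [[-0.061, -0.998, 0.003], [-0.998, 0.061, -0.001], [0.001, -0.003, -1.0]]
wrist_force: [0.2, -0.3, -0.2]
gripper_width: 0.573
gripper_force: 0.0
```

Request:
apply_moves --moves '[[[0, 0.0025, 0.005], 0], [[0, 0, 0], 0], [[0, 0, 0], 0]]'

```text
time_s: 7.52
tcp_pos: [0.4296, -0.1927, 0.2026]
ee_rot: [[-0.062, -0.998, -0.0], [-0.998, 0.062, 0.0], [-0.0, 0.0, -1.0]]
wrist_force: [-0.3, -0.2, -0.7]
gripper_width: 0.572
gripper_force: 0.0
```

Request:
apply_moves --moves '[[[0, 0, 0], 0], [[0, 0, 0], 0], [[0, 0, 0], 0], [[0, 0, 0], 0], [[0, 0, 0], 0]]' --hand 0.0

```text
time_s: 7.93
tcp_pos: [0.4299, -0.1927, 0.2026]
ee_rot: [[-0.062, -0.998, 0.0], [-0.998, 0.062, -0.0], [0.0, -0.0, -1.0]]
wrist_force: [0.1, -0.1, -0.4]
gripper_width: 0.28
gripper_force: 0.0
```

Request:
apply_moves --moves '[[[0, 0, 0], 0], [[0, 0, 0], 0], [[0, 0, 0], 0], [[0, 0, 0], 0], [[0, 0, 0], 0]]'

```text
time_s: 8.35
tcp_pos: [0.4297, -0.1926, 0.2025]
ee_rot: [[-0.062, -0.998, -0.0], [-0.998, 0.062, 0.0], [-0.0, 0.0, -1.0]]
wrist_force: [-1.0, 0.4, 0.7]
gripper_width: 0.109
gripper_force: 29.9
```

Request:
apply_moves --moves '[[[0, 0, -0.001], 0], [[0, 0, -0.001], 0], [[0, 0, -0.001], 0], [[0, 0, 0], 0], [[0, 0, 0], 0]]'

```text
time_s: 8.77
tcp_pos: [0.4297, -0.1926, 0.2053]
ee_rot: [[-0.062, -0.998, -0.0], [-0.998, 0.062, 0.0], [-0.0, 0.0, -1.0]]
wrist_force: [-0.6, -0.4, -3.8]
gripper_width: 0.11
gripper_force: 29.9
```

Request:
apply_moves --moves '[[[0, -0.001, 0], 0], [[0, -0.001, 0], 0], [[0, -0.001, 0], 0], [[0, 0, 0], 0]]'

```text
time_s: 9.1
tcp_pos: [0.4317, -0.1927, 0.2049]
ee_rot: [[-0.063, -0.998, -0.003], [-0.998, 0.063, 0.001], [-0.0, 0.003, -1.0]]
wrist_force: [-3.7, 0.7, -2.2]
gripper_width: 0.112
gripper_force: 29.9
```

Request:
apply_moves --moves '[[[0, -0.001, 0], 0], [[0, -0.001, 0], 0], [[0, 0, 0], 0]]'

```text
time_s: 9.35
tcp_pos: [0.4341, -0.1929, 0.2053]
ee_rot: [[-0.062, -0.998, -0.002], [-0.998, 0.062, 0.0], [-0.0, 0.002, -1.0]]
wrist_force: [-6.0, 2.0, -2.0]
gripper_width: 0.108
gripper_force: 29.9
```

Request:
apply_moves --moves '[[[0, -0.001, 0], 0], [[0, 0, 0], 0], [[0, 0, 0], 0]]'

```text
time_s: 9.6
tcp_pos: [0.4348, -0.1929, 0.2053]
ee_rot: [[-0.062, -0.998, -0.002], [-0.998, 0.062, 0.0], [-0.0, 0.002, -1.0]]
wrist_force: [-5.4, 1.4, -2.4]
gripper_width: 0.112
gripper_force: 29.9
```

Request:
apply_moves --moves '[[[0, -0.001, 0], 0], [[0, 0, 0], 0], [[0, 0, 0], 0]]'

```text
time_s: 9.85
tcp_pos: [0.4357, -0.193, 0.2054]
ee_rot: [[-0.062, -0.998, -0.003], [-0.998, 0.062, 0.0], [-0.0, 0.003, -1.0]]
wrist_force: [-6.0, 0.5, -1.2]
gripper_width: 0.109
gripper_force: 29.9
```

Request:
apply_moves --moves '[[[0, -0.001, 0], 0], [[0, 0, 0], 0], [[0, 0, 0], 0]]'

```text
time_s: 10.1
tcp_pos: [0.4364, -0.1931, 0.2054]
ee_rot: [[-0.062, -0.998, -0.003], [-0.998, 0.062, 0.0], [-0.0, 0.003, -1.0]]
wrist_force: [-7.8, 1.1, -0.5]
gripper_width: 0.108
gripper_force: 29.9
```

Request:
apply_moves --moves '[[[0, -0.0007, 0], 0], [[0, 0, 0], 0], [[0, 0, 0], 0]]'

```text
time_s: 10.35
tcp_pos: [0.437, -0.1931, 0.2054]
ee_rot: [[-0.063, -0.998, -0.004], [-0.998, 0.063, 0.0], [-0.0, 0.004, -1.0]]
wrist_force: [-7.3, 1.0, -0.1]
gripper_width: 0.116
gripper_force: 29.9
```

Request:
apply_moves --moves '[[[0, 0, 0], 0]]'

```text
time_s: 10.43
tcp_pos: [0.4369, -0.1931, 0.2054]
ee_rot: [[-0.063, -0.998, -0.004], [-0.998, 0.063, 0.0], [-0.0, 0.004, -1.0]]
wrist_force: [-8.0, 0.9, -0.4]
gripper_width: 0.112
gripper_force: 29.9
```

Request:
apply_moves --moves '[[[0, 0, 0], 0]]'

```text
time_s: 10.52
tcp_pos: [0.4369, -0.1931, 0.2054]
ee_rot: [[-0.063, -0.998, -0.004], [-0.998, 0.063, 0.0], [-0.0, 0.004, -1.0]]
wrist_force: [-6.3, 0.7, -1.5]
gripper_width: 0.112
gripper_force: 29.9
```

Request:
apply_moves --moves '[[[0, 0, 0], 0]]'

```text
time_s: 10.6
tcp_pos: [0.4369, -0.1931, 0.2054]
ee_rot: [[-0.063, -0.998, -0.004], [-0.998, 0.063, 0.0], [-0.0, 0.004, -1.0]]
wrist_force: [-6.5, 0.9, -1.1]
gripper_width: 0.111
gripper_force: 29.9
```

Request:
apply_moves --moves '[[[0, -0.001, 0], 0], [[0, 0, 0], 0], [[0, 0, 0], 0]]'

```text
time_s: 10.85
tcp_pos: [0.4375, -0.1931, 0.2054]
ee_rot: [[-0.063, -0.998, -0.005], [-0.998, 0.063, 0.001], [-0.0, 0.005, -1.0]]
wrist_force: [-7.6, 1.6, -0.7]
gripper_width: 0.108
gripper_force: 29.9
```

Request:
apply_moves --moves '[[[0, 0, 0], 0]]'

```text
time_s: 10.93
tcp_pos: [0.4375, -0.1931, 0.2054]
ee_rot: [[-0.063, -0.998, -0.005], [-0.998, 0.063, 0.001], [-0.0, 0.005, -1.0]]
wrist_force: [-8.6, 2.2, 0.4]
gripper_width: 0.115
gripper_force: 29.9
```

Request:
apply_moves --moves '[[[0, 0, 0], 0]]'

```text
time_s: 11.02
tcp_pos: [0.4375, -0.1931, 0.2054]
ee_rot: [[-0.063, -0.998, -0.005], [-0.998, 0.063, 0.001], [-0.0, 0.005, -1.0]]
wrist_force: [-7.5, 1.3, 0.3]
gripper_width: 0.109
gripper_force: 29.9
```

Request:
apply_moves --moves '[[[0, 0, 0], 0]]'

```text
time_s: 11.1
tcp_pos: [0.4375, -0.1931, 0.2054]
ee_rot: [[-0.063, -0.998, -0.005], [-0.998, 0.063, 0.001], [-0.0, 0.005, -1.0]]
wrist_force: [-8.1, 2.4, -0.2]
gripper_width: 0.112
gripper_force: 29.9
```

Request:
apply_moves --moves '[[[0, -0.0005, 0], 0], [[0, 0, 0], 0], [[0, 0, -0.001], 0], [[0, 0, -0.001], 0], [[0, 0, 0], 0]]'

```text
time_s: 11.52
tcp_pos: [0.4372, -0.193, 0.2061]
ee_rot: [[-0.063, -0.998, -0.007], [-0.998, 0.063, 0.002], [-0.001, 0.007, -1.0]]
wrist_force: [-7.0, -0.0, -5.2]
gripper_width: 0.108
gripper_force: 29.9
```

Request:
apply_moves --moves '[[[0, 0, -0.001], 0], [[0, 0, -0.001], 0], [[0, 0, 0], 0]]'

```text
time_s: 11.77
tcp_pos: [0.4373, -0.1929, 0.2079]
ee_rot: [[-0.063, -0.998, -0.007], [-0.998, 0.063, 0.002], [-0.001, 0.007, -1.0]]
wrist_force: [-7.1, 1.0, -5.9]
gripper_width: 0.109
gripper_force: 29.9
```

Request:
apply_moves --moves '[[[0, -0.0004, -0.001], 0], [[0, 0, -0.001], 0], [[0, 0, 0], 0]]'

```text
time_s: 12.02
tcp_pos: [0.4376, -0.1928, 0.2098]
ee_rot: [[-0.063, -0.998, -0.007], [-0.998, 0.063, 0.002], [-0.001, 0.007, -1.0]]
wrist_force: [-7.2, 0.4, -5.9]
gripper_width: 0.113
gripper_force: 29.9
```

Request:
apply_moves --moves '[[[0, 0, -0.001], 0], [[0, 0, -0.001], 0], [[0, 0, 0], 0]]'

```text
time_s: 12.27
tcp_pos: [0.4377, -0.1929, 0.2119]
ee_rot: [[-0.063, -0.998, -0.007], [-0.998, 0.063, 0.002], [-0.001, 0.007, -1.0]]
wrist_force: [-6.5, 1.3, -6.1]
gripper_width: 0.112
gripper_force: 29.9
```

Request:
apply_moves --moves '[[[0, 0, -0.0015], 0], [[0, 0, -0.0015], 0], [[0, 0, -0.0015], 0], [[0, 0, 0], 0]]'

```text
time_s: 12.6
tcp_pos: [0.4377, -0.1929, 0.2165]
ee_rot: [[-0.063, -0.998, -0.007], [-0.998, 0.063, 0.002], [-0.001, 0.007, -1.0]]
wrist_force: [-7.0, 0.3, -5.2]
gripper_width: 0.111
gripper_force: 29.9
```

Request:
apply_moves --moves '[[[0, 0, -0.002], 0], [[0, 0, -0.002], 0], [[0, 0, -0.002], 0], [[0, 0, 0], 0]]'

```text
time_s: 12.93
tcp_pos: [0.4379, -0.193, 0.2227]
ee_rot: [[-0.063, -0.998, -0.006], [-0.998, 0.063, 0.001], [-0.001, 0.006, -1.0]]
wrist_force: [-6.6, 0.6, -5.4]
gripper_width: 0.11
gripper_force: 30.0
```

Request:
apply_moves --moves '[[[0, 0, -0.003], 0], [[0, 0, -0.003], 0], [[0, 0, -0.003], 0], [[0, 0, 0], 0]]'

```text
time_s: 13.27
tcp_pos: [0.4426, -0.1937, 0.2347]
ee_rot: [[-0.061, -0.998, 0.006], [-0.998, 0.061, -0.001], [0.001, -0.006, -1.0]]
wrist_force: [0.5, 0.6, -3.1]
gripper_width: 0.115
gripper_force: 30.0
```

Request:
apply_moves --moves '[[[0, 0, -0.003], 0], [[0, 0, -0.003], 0], [[0, 0, -0.003], 0], [[0, 0, 0], 0], [[0, 0, 0], 0]]'

```text
time_s: 13.68
tcp_pos: [0.4407, -0.1933, 0.2424]
ee_rot: [[-0.062, -0.998, 0.001], [-0.998, 0.062, -0.0], [0.0, -0.001, -1.0]]
wrist_force: [-0.7, -0.3, -3.3]
gripper_width: 0.113
gripper_force: 30.0
```

Request:
apply_moves --moves '[[[0, 0.01, 0], 0], [[0, 0.015, 0], 0], [[0, 0.015, 0], 0], [[0, 0.015, 0], 0], [[0, 0.015, 0], 0]]'

```text
time_s: 14.1
tcp_pos: [0.3689, -0.1888, 0.2417]
ee_rot: [[-0.062, -0.998, -0.001], [-0.998, 0.062, 0.0], [-0.0, 0.001, -1.0]]
wrist_force: [-0.4, 1.1, -2.5]
gripper_width: 0.11
gripper_force: 29.9
```

Request:
apply_moves --moves '[[[0, 0.015, 0], 0], [[0, 0.01, 0], 0], [[0, 0.005, 0], 0], [[0, 0, 0], 0], [[0, 0, 0], 0]]'

```text
time_s: 14.52
tcp_pos: [0.341, -0.1872, 0.2424]
ee_rot: [[-0.062, -0.998, 0.001], [-0.998, 0.062, -0.0], [0.0, -0.002, -1.0]]
wrist_force: [-0.7, 0.7, -2.2]
gripper_width: 0.111
gripper_force: 30.0
```

```bash
python3 - <<'E'
from h import *
s=r.sense();print(s["time_s"],s["tcp_pos"],s["wrist_force"],s["moment"])
a=imaging.capture("side");b=imaging.capture("top")
A=cv2.resize(a["frame"][180:345,210:390],(400,366));B=cv2.resize(b["frame"][180:345,340:520],(400,366))
cv2.imwrite("pics/d1.png",np.hstack([A,B]))
E
```

```text
14.5167 [ 0.34102258 -0.18720833  0.24235189] [-0.74696317  0.70585882 -2.17379681] [ 0.16925587 -0.18750621  0.04765533]
```

View pics/d1.png

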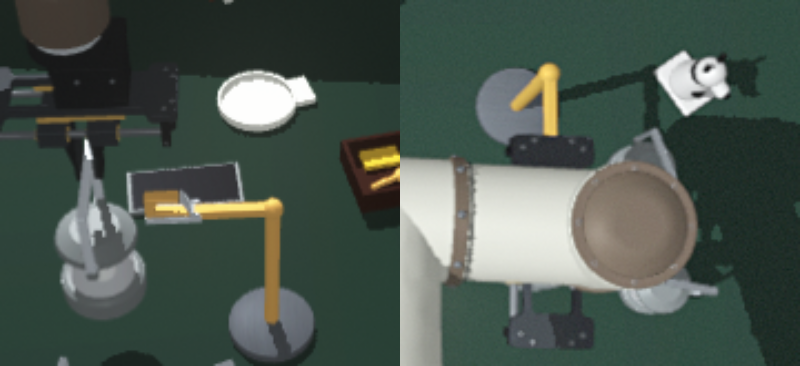

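```bash
cat > dock.py <<'E'
from h import *
from scipy.optimize import minimize
t=np.linspace(0,2*np.pi,72,endpoint=False);C=np.c_[np.cos(t),np.sin(t)]
def fit(p,S=8,h=34):
    u0,v0=proj(p,[.543,.152,.01])[0].astype(int)
    g=p["frame"][v0-h:v0+h,u0-h:u0+h].max(2).astype(np.float32)
    G=cv2.resize(g,None,fx=S,fy=S,interpolation=cv2.INTER_LINEAR)
    m=(G>np.percentile(G,10)*.5+.5*np.percentile(G,95)*.8).astype(np.uint8)
    def q(X): return (proj(p,X)-[u0-h,v0-h]+.5)*S-.5
    def cost(c,d=0):
        P=np.vstack([np.c_[c+.056*C,np.full(72,z)] for z in(0,.014)])
        H=cv2.convexHull(np.round(q(P)).astype(np.int32))
        im=np.zeros_like(m);cv2.fillPoly(im,[H],1)
        ex=np.zeros_like(m);x,y=c
        cv2.fillPoly(ex,[cv2.convexHull(np.round(q([[x+.04,y-.045,0],[x+.04,y+.045,0],[x+.12,y+.045,0],[x+.12,y-.045,0],[x+.04,y-.045,.02],[x+.04,y+.045,.02],[x+.12,y+.045,.02],[x+.12,y-.045,.02]])).astype(np.int32))],1)
        return ((im!=m)&(ex==0)).sum()/S/S
    b=min((minimize(cost,[x,y],method="Nelder-Mead",options=dict(initial_simplex=[[x,y],[x+.006,y],[x,y+.006]])) for x in(.538,.548) for y in(.147,.156)),key=lambda o:o.fun)
    return b.x,b.fun
if __name__=="__main__":
    for c in("side","top"):
        print(c,*fit(imaging.capture(c)))
E
python3 dock.py
```

```text
side [0.54365917 0.1525428 ] 22.46875
top [0.5431889  0.15405499] 21.234375
```

Request:
apply_moves --moves '[[[-0.01, 0, 0], 0], [[-0.02, 0.001, 0], 0], [[-0.025, 0.002, 0], 0], [[-0.025, 0.002, 0], 0], [[-0.0243, -0.0078, 0], 0]]'

```text
time_s: 15.13
tcp_pos: [0.3485, -0.0823, 0.2418]
ee_rot: [[-0.063, -0.998, -0.002], [-0.998, 0.063, 0.0], [-0.0, 0.002, -1.0]]
wrist_force: [-0.3, 0.2, -2.6]
gripper_width: 0.114
gripper_force: 30.0
```

Request:
apply_moves --moves '[[[-0.0243, -0.0155, 0], 0], [[-0.0243, -0.0155, 0], 0], [[-0.0243, -0.0155, 0], 0], [[-0.0243, -0.0155, 0], 0], [[-0.0243, -0.0155, 0], 0]]'

```text
time_s: 15.55
tcp_pos: [0.4358, 0.0349, 0.2419]
ee_rot: [[-0.061, -0.998, 0.0], [-0.998, 0.061, -0.0], [0.0, -0.0, -1.0]]
wrist_force: [0.4, 0.3, -2.5]
gripper_width: 0.111
gripper_force: 29.9
```

Request:
apply_moves --moves '[[[-0.0243, -0.0155, 0], 0], [[-0.0243, -0.0155, 0], 0], [[-0.0243, -0.0155, 0], 0], [[-0.0243, -0.0155, 0], 0], [[-0.02, -0.0155, 0], 0]]'

```text
time_s: 15.97
tcp_pos: [0.5207, 0.1475, 0.2414]
ee_rot: [[-0.061, -0.998, -0.0], [-0.998, 0.061, -0.0], [0.0, 0.0, -1.0]]
wrist_force: [0.6, 0.3, -3.6]
gripper_width: 0.109
gripper_force: 29.9
```

Request:
apply_moves --moves '[[[-0.015, -0.01, 0], 0], [[-0.008, -0.005, 0], 0], [[0, 0, 0], 0], [[0, 0, 0], 0], [[0, 0, 0], 0]]'

```text
time_s: 16.38
tcp_pos: [0.5351, 0.1666, 0.2418]
ee_rot: [[-0.063, -0.998, -0.001], [-0.998, 0.063, -0.001], [0.001, 0.001, -1.0]]
wrist_force: [-0.1, -0.1, -2.9]
gripper_width: 0.11
gripper_force: 29.9
```

```bash
python3 - <<'E'
from h import *
np.set_printoptions(precision=4,suppress=True)
s=r.sense();print(s["time_s"],s["tcp_pos"],s["ee_rot"],s["wrist_force"],s["moment"])
T=np.array(s["tcp_pos"]);X=np.array(s["ee_rot"])[:,0]
L=T+.029*X;L[2]=T[2]-.2025+.045;print("pred",L)
a=imaging.capture("side");b=imaging.capture("top")
for n in("lantern","bail"):
  for A in models.place_of(a,n):
    for B in models.place_of(b,n):
      Y,e=tri(a,np.array(A["at"])*[640,480],b,np.array(B["at"])*[640,480])
      if e<.02 and Y[1]>0: print(n,Y,e,A["confidence"],B["confidence"])
u,v=proj(a,L)[0].astype(int);u2,v2=proj(b,L)[0].astype(int)
def circ(p,f,c,rr,z,col):
    t=np.linspace(0,6.283,60);Q=proj(p,np.c_[c[0]+rr*np.cos(t),c[1]+rr*np.sin(t),t*0+z])
    return Q
out=[]
for p,(u,v) in((a,(u,v)),(b,(u2,v2))):
    S=5;x0,y0=u-40,v-75
    f=cv2.resize(p["frame"][max(y0,0):y0+110,x0:x0+80],None,fx=S,fy=S,interpolation=cv2.INTER_CUBIC)
    for z,rr,cc in((0,.046,L),(.105,.044,L),(-L[2]+.014,.056,[.5434,.1533])):
        Q=(circ(p,f,cc,rr,L[2]+z,0)-[x0,max(y0,0)]+.5)*S
        cv2.polylines(f,[Q.astype(np.int32)],True,(0,0,255) if cc is L else (0,255,0),1)
    out.append(f)
cv2.imwrite("pics/e1.png",np.hstack(out))
E
```

```text
16.3833 [0.5351 0.1666 0.2418] [[-0.0625 -0.998  -0.001 ]
 [-0.998   0.0625 -0.0006]
 [ 0.0007  0.001  -1.    ]] [-0.0514 -0.0532 -2.8825] [ 0.1245 -0.0856 -0.0145]
pred [0.5333 0.1377 0.0843]
bail [0.5328 0.1371 0.258 ] 0.005043273561300196 0.73 0.81
```

View pics/e1.png

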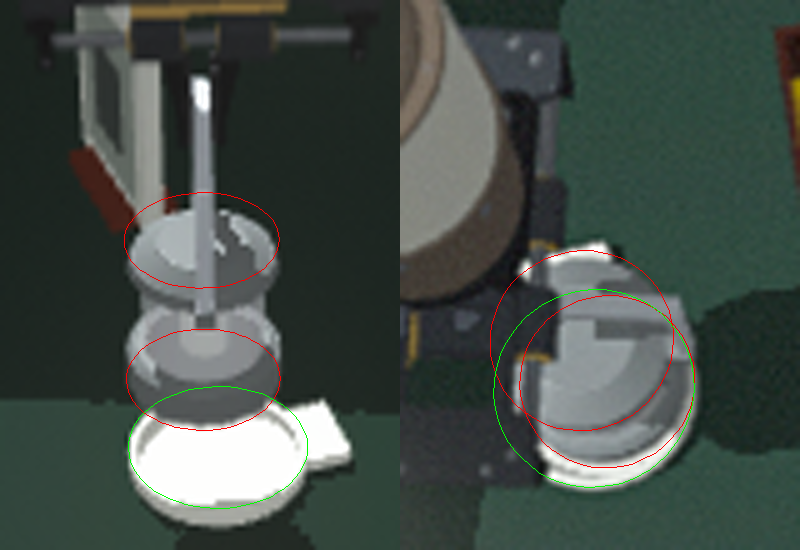

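The lantern hangs nearly upright beside the dish, with its base about 10 mm short in x and 15 mm short in y. In the crop the base bottom is at (203,424) and the dish centre is at (217,448).

Request:
apply_moves --moves '[[[-0.008, -0.005, 0], 0], [[-0.0074, -0.0042, 0], 0], [[0, 0, 0.01], 0], [[0, 0, 0.015], 0], [[0, 0, 0.015], 0]]'

```text
time_s: 17.2
tcp_pos: [0.5461, 0.1829, 0.2009]
ee_rot: [[-0.062, -0.998, 0.0], [-0.998, 0.062, 0.001], [-0.001, -0.0, -1.0]]
wrist_force: [-0.1, 0.1, -3.3]
gripper_width: 0.112
gripper_force: 30.0
```

Request:
apply_moves --moves '[[[0, 0, 0.01], 0], [[0, 0, 0.007], 0], [[0, 0, 0], 0], [[0, 0, 0], 0], [[0, 0, 0], 0]]'

```text
time_s: 17.62
tcp_pos: [0.5466, 0.1826, 0.1859]
ee_rot: [[-0.062, -0.998, 0.002], [-0.998, 0.062, 0.001], [-0.001, -0.002, -1.0]]
wrist_force: [-0.1, 0.2, -3.0]
gripper_width: 0.111
gripper_force: 30.0
```

```bash
python3 - <<'E'
from h import *
np.set_printoptions(precision=4,suppress=True)
s=r.sense();print(s["time_s"],s["tcp_pos"],s["wrist_force"],s["moment"])
T=np.array(s["tcp_pos"]);X=np.array(s["ee_rot"])[:,0]
L=T+.029*X;L[2]=T[2]-.2025+.045;print("pred",L)
out=[]
for n in("side","top"):
    p=imaging.capture(n)
    u,v=proj(p,[L[0],L[1],.02])[0].astype(int)
    S=8;x0,y0=u-25,v-38
    f=cv2.resize(p["frame"][y0:y0+65,x0:x0+50],None,fx=S,fy=S,interpolation=cv2.INTER_CUBIC)
    t=np.linspace(0,6.283,60)
    for z,rr,cc,col in((L[2],.046,L,(0,0,255)),(.014,.056,[.5434,.1533],(0,255,0)),(.014,.0505,[.5434,.1533],(255,255,0))):
        Q=(proj(p,np.c_[cc[0]+rr*np.cos(t),cc[1]+rr*np.sin(t),t*0+z])-[x0,y0]+.5)*S
        cv2.polylines(f,[Q.astype(np.int32)],True,col,1)
    out.append(f)
cv2.imwrite("pics/e2.png",np.hstack(out))
E
```

```text
17.6167 [0.5466 0.1826 0.1859] [-0.1015  0.1693 -2.9688] [ 0.148  -0.0103 -0.0096]
pred [0.5448 0.1536 0.0284]
```

View pics/e2.png

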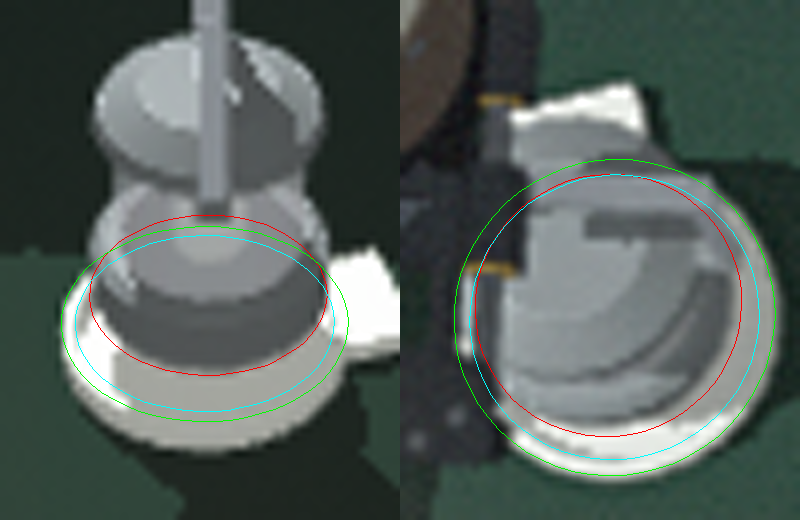

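Request:
apply_moves --moves '[[[0.001, 0.0025, 0], 0], [[0, 0, 0.004], 0], [[0, 0, 0.004], 0], [[0, 0, 0.003], 0], [[0, 0, 0], 0]]'

```text
time_s: 18.13
tcp_pos: [0.5428, 0.1811, 0.173]
ee_rot: [[-0.062, -0.998, -0.002], [-0.998, 0.062, -0.001], [0.001, 0.002, -1.0]]
wrist_force: [0.2, -0.1, -3.1]
gripper_width: 0.11
gripper_force: 30.0
```

Request:
apply_moves --moves '[[[0, 0, 0.002], 0], [[0, 0, 0.002], 0], [[0, 0, 0], 0]]'

```text
time_s: 18.38
tcp_pos: [0.5432, 0.1814, 0.1695]
ee_rot: [[-0.062, -0.998, -0.001], [-0.998, 0.062, -0.0], [0.0, 0.001, -1.0]]
wrist_force: [-0.1, -0.8, -2.1]
gripper_width: 0.106
gripper_force: 29.9
```

Request:
apply_moves --moves '[[[0, 0, 0.001], 0], [[0, 0, 0.001], 0], [[0, 0, 0], 0]]'

```text
time_s: 18.63
tcp_pos: [0.5433, 0.1814, 0.1679]
ee_rot: [[-0.062, -0.998, -0.0], [-0.998, 0.062, -0.0], [0.0, 0.0, -1.0]]
wrist_force: [-0.8, -0.7, -2.4]
gripper_width: 0.11
gripper_force: 29.9
```

Request:
apply_moves --moves '[[[0, -0.001, 0.001], 0], [[0, 0, 0.001], 0], [[0, 0, 0], 0]]'

```text
time_s: 18.88
tcp_pos: [0.5443, 0.1813, 0.1658]
ee_rot: [[-0.062, -0.998, -0.0], [-0.998, 0.062, -0.0], [0.0, 0.0, -1.0]]
wrist_force: [0.6, -0.3, -3.5]
gripper_width: 0.109
gripper_force: 29.9
```

Request:
apply_moves --moves '[[[0, 0, 0.001], 0], [[0, 0, 0.001], 0], [[0, 0, 0], 0]]'

```text
time_s: 19.13
tcp_pos: [0.5446, 0.1815, 0.1642]
ee_rot: [[-0.062, -0.998, 0.001], [-0.998, 0.062, 0.0], [-0.0, -0.001, -1.0]]
wrist_force: [0.1, 1.1, -1.8]
gripper_width: 0.112
gripper_force: 29.9
```

Request:
apply_moves --moves '[[[0, 0, 0.001], 0], [[0, 0, 0], 0]]'

```text
time_s: 19.3
tcp_pos: [0.545, 0.1819, 0.1641]
ee_rot: [[-0.062, -0.998, 0.002], [-0.998, 0.062, 0.001], [-0.001, -0.002, -1.0]]
wrist_force: [0.3, 1.8, 1.4]
gripper_width: 0.115
gripper_force: 30.0
```

Request:
apply_moves --moves '[[[0, 0, 0.001], 0], [[0, 0, 0], 0], [[0, 0, 0], 0]]'

```text
time_s: 19.55
tcp_pos: [0.5454, 0.1822, 0.1639]
ee_rot: [[-0.061, -0.998, 0.003], [-0.998, 0.061, 0.002], [-0.002, -0.003, -1.0]]
wrist_force: [-0.7, 2.6, 5.7]
gripper_width: 0.114
gripper_force: 30.0
```

```bash
python3 - <<'E'
from h import *
np.set_printoptions(precision=4,suppress=True)
s=r.sense();print(s["time_s"],s["tcp_pos"],s["wrist_force"],s["moment"])
out=[]
for n in("side","top"):
    p=imaging.capture(n)
    u,v=proj(p,[.5434,.1533,.02])[0].astype(int)
    S=8;x0,y0=u-25,v-38
    f=cv2.resize(p["frame"][y0:y0+65,x0:x0+50],None,fx=S,fy=S,interpolation=cv2.INTER_CUBIC)
    t=np.linspace(0,6.283,60)
    for z,rr,col in((.006,.046,(0,0,255)),(.014,.056,(0,255,0))):
        Q=(proj(p,np.c_[.5434+rr*np.cos(t),.1533+rr*np.sin(t),t*0+z])-[x0,y0]+.5)*S
        cv2.polylines(f,[Q.astype(np.int32)],True,col,1)
    out.append(f)
cv2.imwrite("pics/e3.png",np.hstack(out))
E
```

```text
19.55 [0.5454 0.1822 0.1639] [-0.747   2.6101  5.6888] [ 0.7303  0.5366 -0.0566]
```

View pics/e3.png

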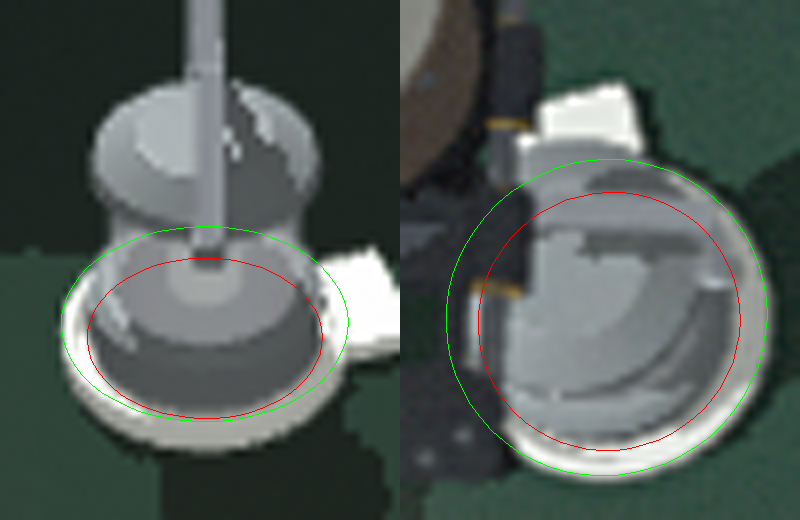

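The base sits inside the rim in both views, its front edge at about (205,412), and the dish is bearing it. I'll ease the press, open and retreat upward.

Request:
apply_moves --moves '[[[0, 0, -0.001], 0], [[0, 0, 0], 0]]'

```text
time_s: 19.82
tcp_pos: [0.545, 0.1819, 0.164]
ee_rot: [[-0.062, -0.998, 0.002], [-0.998, 0.062, 0.001], [-0.001, -0.002, -1.0]]
wrist_force: [-0.3, 1.6, 3.7]
gripper_width: 0.113
gripper_force: 30.0
```

Request:
apply_moves --moves '[[[0, 0, 0], 0], [[0, 0, 0], 0], [[0, 0, 0], 0], [[0, 0, 0], 0], [[0, 0, 0], 0]]' --hand 0.05

```text
time_s: 20.23
tcp_pos: [0.5442, 0.181, 0.1626]
ee_rot: [[-0.062, -0.998, -0.001], [-0.998, 0.062, -0.001], [0.001, 0.001, -1.0]]
wrist_force: [-0.7, 0.7, -0.5]
gripper_width: 0.404
gripper_force: 0.0
```

Request:
apply_moves --moves '[[[0, 0, -0.005], 0], [[0, 0, -0.01], 0], [[0, 0, -0.02], 0], [[0, 0, -0.03], 0], [[0, 0, -0.03], 0]]'

```text
time_s: 20.65
tcp_pos: [0.5441, 0.181, 0.2596]
ee_rot: [[-0.062, -0.998, -0.001], [-0.998, 0.062, -0.001], [0.001, 0.001, -1.0]]
wrist_force: [0.4, 0.5, 0.6]
gripper_width: 0.569
gripper_force: 0.0
```

Request:
apply_moves --moves '[[[0, 0.02, -0.03], 0], [[0, 0.03, -0.02], 0], [[0, 0.03, 0], 0], [[0, 0.03, 0], 0], [[0, 0.03, 0], 0]]'

```text
time_s: 21.07
tcp_pos: [0.4035, 0.1899, 0.3094]
ee_rot: [[-0.063, -0.998, 0.002], [-0.998, 0.063, 0.002], [-0.002, -0.002, -1.0]]
wrist_force: [-0.5, -0.6, -0.1]
gripper_width: 0.575
gripper_force: 0.0
```

```bash
python3 - <<'E'
from h import *
np.set_printoptions(precision=4,suppress=True)
s=r.sense();print(s["time_s"],s["tcp_pos"],s["wrist_force"])
out=[];P=[]
for n in("side","top"):
    p=imaging.capture(n);P.append(p)
    u,v=proj(p,[.5434,.1533,.08])[0].astype(int)
    S=6;x0,y0=u-33,v-45
    f=cv2.resize(p["frame"][y0:y0+90,x0:x0+66],None,fx=S,fy=S,interpolation=cv2.INTER_CUBIC)
    t=np.linspace(0,6.283,60)
    for z,rr,col in((.006,.046,(0,0,255)),(.014,.056,(0,255,0))):
        Q=(proj(p,np.c_[.5434+rr*np.cos(t),.1533+rr*np.sin(t),t*0+z])-[x0,y0]+.5)*S
        cv2.polylines(f,[Q.astype(np.int32)],True,col,1)
    B=np.array([[.5434,.1533,.006],[.5434+.0033,.1533+.053,.181],[.5434-.0033,.1533-.053,.181]])
    for q in (proj(p,B)-[x0,y0]+.5)*S: cv2.circle(f,tuple(int(k) for k in q),3,(255,0,255),-1)
    out.append(f)
for n in("lantern","bail"):
  for A in models.place_of(P[0],n):
    for B in models.place_of(P[1],n):
      Y,e=tri(P[0],np.array(A["at"])*[640,480],P[1],np.array(B["at"])*[640,480])
      if e<.01 and Y[1]>0: print(n,Y,e)
cv2.imwrite("pics/e4.png",np.hstack(out))
E
```

```text
21.0667 [0.4035 0.1899 0.3094] [-0.5169 -0.5756 -0.1238]
lantern [0.5472 0.1509 0.0139] 0.003315773061124943
```

View pics/e4.png

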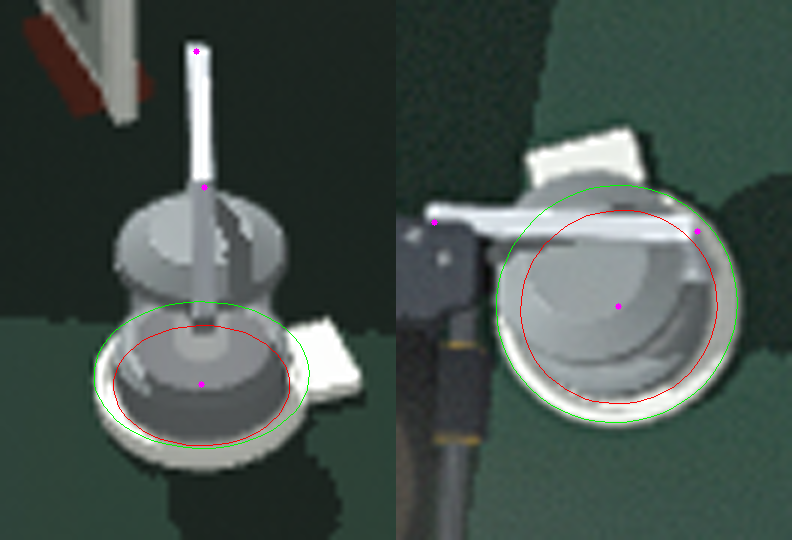

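The picture shows the lantern upright and seated inside the rim. The bar ends fall within about 2 mm of where they should be, at (197,48) in the side crop, and the gripper is clear.

Request:
apply_moves --moves '[[[0, 0, 0], 0], [[0, 0, 0], 0], [[0, 0, 0], 0], [[0, 0, 0], 0]]'

```text
time_s: 21.9
tcp_pos: [0.4047, 0.19, 0.3079]
ee_rot: [[-0.062, -0.998, -0.0], [-0.998, 0.062, -0.0], [0.0, 0.0, -1.0]]
wrist_force: [0.7, 0.3, 0.1]
gripper_width: 0.577
gripper_force: 0.0
```

```bash
python3 -c "
from station import r
print(r.finish_job())"
```

```text
the job is handed in; nothing more can be done
None
```

I handed the job in at about 22 s: the lantern came off the hook with about 8 N sideways on the keeper, and it stands upright, seated and released in the charging dish; no verdict was returned.

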